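# Set the waste-oil selector to the standpipe

### The job

On the oil manifold, turn the five-spoked selector wheel clockwise (seen from above) until the one spoke that ends in a ball points straight at the tall standpipe; leave it standing there (pushing one spoke after another with the side of the gripper is the easy way). Do not turn the plain ring handwheel on the brass valve.

Things in the scene. Friction and masses are not known exactly. Their poses are not given: they have to be found in the camera images.
- selector (a joint): Angle of the spoked selector wheel (rad) about its vertical axis: 0 = ball-ended spoke points at the standpipe; grows clockwise seen from above; -3.0 to -2.3 at the start, stops at -3.3 and +0.7. So the ball's azimuth (anticlockwise from above) is that of hub-to-standpipe minus this value; other spokes every 72 deg. Friction holds it where left (3 N at 80 mm turns it); no spring.
- selector_hub (a point): On the wheel's axis at mid-height of its spokes, 105 mm above the bench. Dark steel wheel: hub 48 mm wide, up to 16 mm above this point; five level round spokes 14 mm thick, reaching 100 mm out; one ends in a 32 mm ball centred 100 mm out. The gaps between spokes are free down to 64 mm above the bench. Below: a round grey casting with two low capped side pipes and the tall standpipe.
- standpipe_top (a point): Top centre of the tall upright standpipe (dark cap 34 mm wide), 190 mm above the bench, 145 mm from the wheel's axis; fixed, on the side away from the robot (within 30 deg of +x). It stands just outside the ball's path and blocks a gripper's body there, so push spokes on the robot's side, where all is free above 64 mm.
- ring_rim (a point): Point on the rim of the other handwheel, to be left alone: a plain ring 110 mm across its centre line with three thin spokes, 95 mm above the bench, on a brass valve; turns easily. Its axis is 55 mm from this point and over 300 mm from the selector's axis.

How it is judged:
By the outcome, as a careful person would: the job done as asked, in the order asked, and still so for the second after the job is handed in, with the robot touching nothing.
It also fails if it takes over 58 s, if anything falls off the work surface, if the arm or the gripper's body presses on something with over 40 N, if the wrist force passes 120 N, or if a joint passes its speed limit or range.

### The arm

A 6-joint arm with a two-finger parallel gripper is mounted at the origin on the work surface. World frame = base frame: x ahead of the robot, y to its left, z up, the work surface at z = 0. Lengths are in mm, angles in rad, forces in N, time in s.
With the tool pointing down it reaches from about 400 to 825 mm from the base axis. Payload 7 kg.
Tool frame: the origin (TCP) lies midway between the tips of the shut fingers; the grasp point (between the pads) lies 19 mm behind it; z points along the fingers, y is the line along which they close (so a half turn about z gives the same grasp; the last joint's range is limited). The gripper opens to 85 mm and grips with 20 to 120 N. Pads are 22 mm wide; open, the fingers measure 114 mm over their backs; the gripper's body (76 mm by 85 mm) begins 54 mm behind the grasp point. The pads swing forward as they close: fully open they stand 13 mm farther back than shut.
Start: joints at [1.417, 0.359, 0.012, 0, -1.224, -0.288], TCP at [288.613, 610.162, 231.302] pointing down, gripper open.
Joint ranges: [-3.07, 3.07], [-1.43, 2.12], [-1.02, 1.25], [-3.03, 1.67], [-3.05, -0], [-3.03, 3.03]. Speed limits (rad/s): [2.39, 2.39, 3.01, 3.14, 3.14, 3.14].

### API

Orientations are given as a unit quaternion [w, x, y, z].
In Python, from workcell import monitor, viewer, job, search_frame, cut_out gives the robot as it stands.
- The arm moves only by the tool drive_tool, never from a script. Its argument "targets" is a list of rows, each an object with "linear": the shift along the tool's x, y, z in m, a list of three; "spin": the turn about the tool's z in degrees. In form: [{"linear": [dx, dy, dz], "spin": spin}, ...]. A call has 1 to 5 rows; each row is the pose to reach, as a shift and turn from the pose commanded when the call began, along the tool's axes at that moment; what a row does not reach only later rows make up. A row lasts 1/10 s, in which the tool goes at most 50 mm and 8.59 degrees, less where a joint would pass 70% of its speed; a pose out of reach is approached as far as the arm can. A call with a gripper value outside its range is refused whole. "grip" is the closure, from -1 (fully open) to 1 (shut), set as the call begins (left out, the last holds). The fingers move at their own pace and stop on an object; the grip force is fixed at half the most. Time passes only in rows, so rows that repeat a pose let the fingers close. It gives the time, the measured TCP pose, the force, the opening and the grip force at its end, in the units of the state.
- monitor.observe(): the state, without advancing time (a new reading comes with each control period).
- viewer.snapshot(name): name is "scene" or "side" or "wrist"; returns a dict with "image" (480x640x3 uint8, blue, green, red), "camera_matrix" (3x3 intrinsics, pixels), "world_from_camera" (4x4, takes a point from camera to world coordinates). Camera axes: x right, y down, z forward; pixel columns grow to the right and rows downward; lengths in mm; the calibration is good to about 2 mm. A picture is of the moment at which its call begins. There is no depth.
- job.job_done(): hands the job in; it is judged then, once.
Trained networks look in the newest picture that a camera, given by its name, has taken for a name from the list of things; names that differ only in an ending like _2 or _b are one class to them, and where a whole thing is asked for, a point or a joint stands for the part that bears it (a point fixed in the world has none). Each returns a list of dicts, best first, with "confidence" (0 to 1); they miss things now and then, are a little off and sometimes report something else, mostly with a low value. They report only what shows in the picture. A call takes as long as a camera call.
- search_frame(query, camera): "extent" ([left, top, width, height] in pixels, round what is visible of it).
- cut_out(query, camera): "mask" (480x640 bool, what is visible of it) and "extent" ([left, top, width, height] in pixels, round what is visible of it).
The state is a dict: "time_s": time; "qpos": joint angles; "joint_vel": joint speeds; "effort": joint torques, N m; "tool_pos": TCP position; "tool_rot": TCP orientation; "ft_force": force on the tool from outside, world axes, zero at the start; "ft_torque": the same for the moment, N m; "grip_width": finger opening in mm; "finger_force": force on a finger pad.
Only numpy, scipy, OpenCV 4.12 (cv2) and the standard library are available. Lean on these libraries where they do the work, as an engineer would, in place of code of your own. Each camera call takes 0.05 s, during which the arm holds its last target. There are 200 camera calls.

## Working session

There is one attempt and no reset: what is moved stays moved. The work goes in short steps, Python scripts to look and compute and a tool call to move; the robot and the scene stay as the last step left them, time stands still between calls to the robot, and variables do not carry over. Pictures are saved under pics/ and viewed, at most 10 in all, crops included, and the job is handed in when it is done.

Besides the shell and the picture viewer there is one more tool, called after "Request:" as name(argument=value, ...) on one line, values as JSON. drive_tool: Moves the arm, as the interface text tells. Its arguments: {"type":"object","properties":{"targets":{"type":"array","items":{"type":"object","properties":{"linear":{"type":"array","items":{"type":"number"}},"spin":{"type":"number"}}}},"grip":{"type":"number"}},"required":["targets"]}

```bash
mkdir -p pics; cat > h.py <<'E'
import numpy as np,cv2
from workcell import monitor,viewer,job,search_frame,cut_out
def ray(s,uv,z):
    K=np.array(s["camera_matrix"]);T=np.array(s["world_from_camera"])
    d=T[:3,:3]@np.linalg.inv(K)@np.array([uv[0],uv[1],1.]);o=T[:3,3]
    return o+d*(z-o[2])/d[2]
def proj(s,p):
    K=np.array(s["camera_matrix"]);T=np.linalg.inv(np.array(s["world_from_camera"]))
    c=K@(T[:3,:3]@np.array(p,float)+T[:3,3]);return c[:2]/c[2]
E
python3 - <<'E'
from h import *
ims=[]
for c in("scene","side"):
    s=viewer.snapshot(c);cv2.imwrite(f"pics/{c}0.png",s["image"])
    print(c,np.array(s["world_from_camera"]).round(2).tolist())
    for q,z in(("selector",105),("selector_hub",105),("standpipe_top",190),("ring_rim",95)):
        for r in search_frame(q,c)[:2]:
            l,t,w,h=r["extent"];print(q,r["confidence"],[round(v) for v in r["extent"]],ray(s,(l+w/2,t+h/2),z).round(0))
o=monitor.observe();print(o["tool_rot"],o["tool_pos"],o["time_s"])
E
```

```text
scene [[0.01, 0.79, -0.62, 1060.86], [1.0, -0.01, 0.0, -36.35], [-0.01, -0.62, -0.79, 733.53], [0.0, 0.0, 0.0, 1.0]]
selector 0.94 [139, 208, 116, 88] [ 595. -239.  105.]
selector_hub 0.97 [117, 208, 156, 142] [ 648. -234.  105.]
standpipe_top 0.88 [113, 209, 157, 141] [ 706. -211.  190.]
ring_rim 0.96 [385, 212, 70, 53] [563. 147.  95.]
side [[-0.91, -0.24, 0.34, 399.44], [-0.42, 0.48, -0.77, 484.51], [0.02, -0.84, -0.54, 539.23], [0.0, 0.0, 0.0, 1.0]]
selector 0.91 [344, 195, 98, 64] [ 564. -220.  105.]
selector_hub 0.87 [306, 150, 141, 152] [ 593. -211.  105.]
standpipe_top 0.67 [261, 345, 105, 86] [514. 228. 190.]
standpipe_top 0.58 [306, 151, 136, 149] [559. -74. 190.]
ring_rim 0.94 [262, 345, 105, 86] [545. 158.  95.]
[ 2.06548465e-05  9.75695011e-01 -2.19132938e-01  4.89248955e-07] [288.61539678 610.15105184 231.28058166] 0.5
```

View pics/scene0.png

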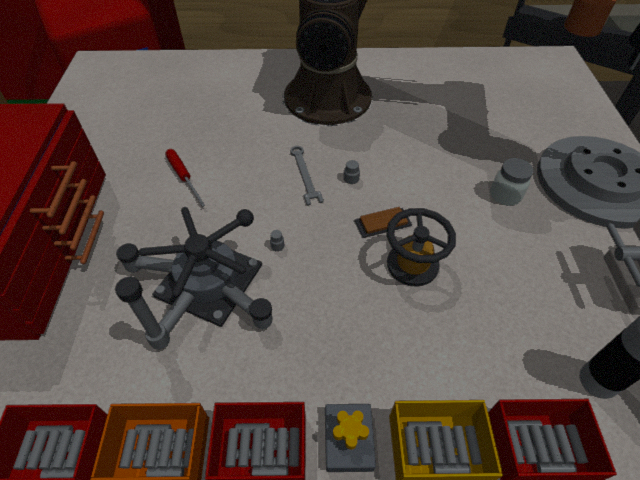

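View pics/side0.png

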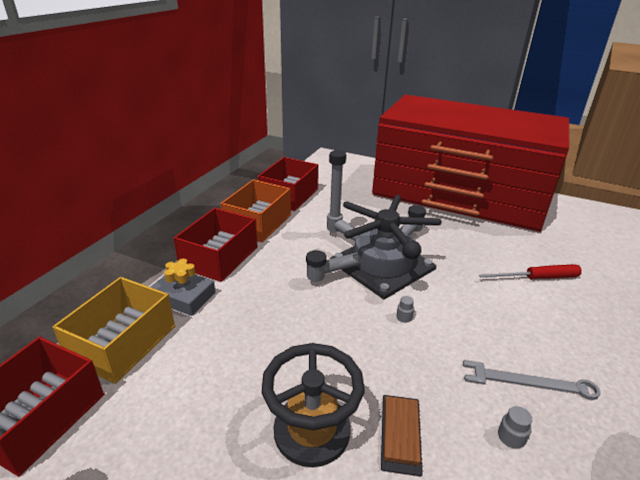

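The scene view shows the hub top at about (198,243), the ball at (246,217), the standpipe cap at (130,288) and the ring at (421,235). The side view shows the hub at (388,216), the ball at (411,250) and the cap at (338,157).

```bash
python3 - <<'E'
from h import *
P={"scene":dict(hub=(197,240),ball=(245.5,217.5),cap=(129,287)),"side":dict(hub=(388,214),ball=(411,250),cap=(338,156))}
S={c:viewer.snapshot(c) for c in P}
for c in P:
    s=S[c];h,b,p=[ray(s,P[c][k],z) for k,z in(("hub",121),("ball",105),("cap",190))]
    d=p-h;e=b-h
    print(c,h.round(),b.round(),p.round(),np.hypot(*d[:2]),np.hypot(*e[:2]),np.degrees([np.arctan2(d[1],d[0]),np.arctan2(e[1],e[0])]))
# joint fit, known geometry: hub x,y, standpipe azimuth, ball azimuth
from scipy.optimize import least_squares
def f(v,full=False):
    x,y,a,b=v;W=dict(hub=(x,y,121),ball=(x+100*np.cos(b),y+100*np.sin(b),105),cap=(x+145*np.cos(a),y+145*np.sin(a),190))
    return np.concatenate([proj(S[c],W[k])-P[c][k] for c in P for k in W])
r=least_squares(f,[600,-230,-.5,2.3]);v=r.x
print(v[:2],np.degrees(v[2:]),"sel",(np.degrees(v[2]-v[3])),r.fun.round(1))
im=S["scene"]["image"].copy()
for k in range(5):
    t=v[3]+k*2*np.pi/5
    for R in (30,60,100): cv2.circle(im,tuple(int(q) for q in proj(S["scene"],(v[0]+R*np.cos(t),v[1]+R*np.sin(t),105))),2,(0,255,0) if k else (0,0,255),-1)
cv2.imwrite("pics/ov.png",cv2.resize(im[180:360,80:300],None,fx=3,fy=3))
E
```

```text
scene [ 581. -237.  121.] [ 518. -162.  105.] [ 717. -297.  190.] 148.56297129280534 97.73955970928404 [-23.77013484 130.06753698]
side [ 580. -234.  121.] [ 515. -162.  105.] [ 705. -287.  190.] 136.01365788826152 96.44535431723168 [-23.1968383  132.03010332]
[ 581.31071424 -237.30454265] [-24.55773999 131.00661751] sel -155.56435749820838 [-0.1  0.3  0.4 -0.8  0.2 -2.1 -0.2 -1.1 -0.3 -0.  -1.9 -2.6]
```

View pics/ov.png

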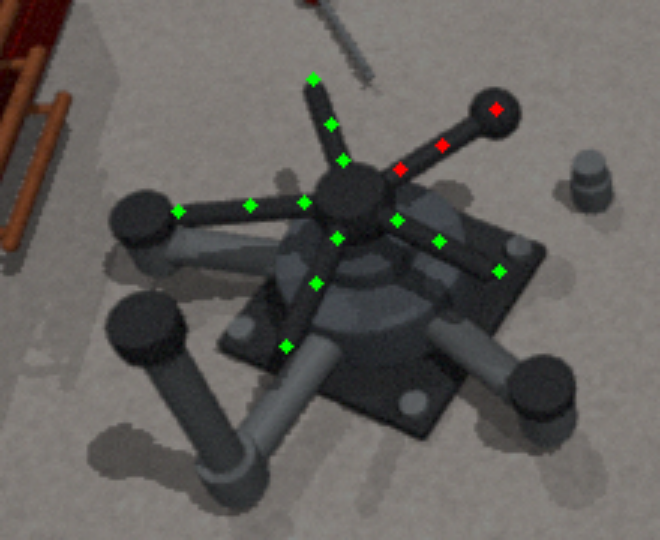

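Request:
drive_tool(targets=[{"linear":[0.034,0.037,0],"spin":-7},{"linear":[0.068,0.074,0],"spin":-14},{"linear":[0.102,0.111,0],"spin":-21},{"linear":[0.136,0.148,0],"spin":-25.3},{"linear":[0.17,0.185,0],"spin":-25.3}], grip=1)

```text
time_s: 1.1
tool_pos: [363.0, 369.5, 231.5]
tool_rot: [-0.0, 1.0, 0.001, 0.0]
ft_force: [1.1, 0.6, 0.8]
grip_width: 12.6
finger_force: 0.0
```

```bash
python3 - <<'E'
from h import *
s=viewer.snapshot("scene")
for z in (20,60,100,160):print(z,ray(s,(100,215),z).round(),ray(s,(104,158),z).round(),ray(s,(72,168),z).round())
o=monitor.observe();print(o["tool_rot"],o["tool_pos"],o["time_s"],o["qpos"])
E
```

```text
20 [ 433. -481.   20.] [ 259. -520.   20.] [ 291. -584.   20.]
60 [ 468. -456.   60.] [ 304. -493.   60.] [ 334. -553.   60.]
100 [ 503. -431.  100.] [ 349. -466.  100.] [ 377. -522.  100.]
160 [ 556. -394.  160.] [ 416. -425.  160.] [ 442. -476.  160.]
[ 5.06790393e-04  9.99999667e-01 -5.10693064e-04 -3.85736587e-04] [363.4007873  363.66332762 231.72939026] 1.15 [ 1.16783064e+00  9.30214457e-02 -3.35670671e-01 -3.43767699e-04
 -1.14333900e+00  4.02087010e-01]
```

Request:
drive_tool(targets=[{"linear":[0.012,0.045,0]},{"linear":[0.024,0.09,0]},{"linear":[0.036,0.134,0]},{"linear":[0.048,0.179,0]},{"linear":[0.06,0.224,0]}])

```text
invalid input at $.targets[0]: expected keys linear, spin
```

Request:
drive_tool(targets=[{"linear":[0.012,0.045,0]},{"linear":[0.024,0.09,0]},{"linear":[0.036,0.134,0]},{"linear":[0.048,0.179,0]},{"linear":[0.06,0.224,0]}])

```text
invalid input at $.targets[0]: expected keys linear, spin
```

Request:
drive_tool(targets=[{"linear":[0.014,0.056,0]},{"linear":[0.028,0.112,0]},{"linear":[0.043,0.168,0]},{"linear":[0.058,0.222,0]},{"linear":[0.058,0.222,0]}])

```text
invalid input at $.targets[0]: expected keys linear, spin
```

Request:
drive_tool(targets=[{"linear":[0,0,0]},{"linear":[0,0,0]}])

```text
invalid input at $.targets[0]: expected keys linear, spin
```

```bash
python3 - <<'E'
from h import *
s=viewer.snapshot("scene");cv2.imwrite("pics/a.png",s["image"])
o=monitor.observe();print(o["tool_rot"].round(3),o["tool_pos"],o["time_s"],o["qpos"],o["grip_width"],o["ft_force"])
E
```

```text
[-0.     1.    -0.002 -0.   ] [363.39740978 366.76146309 232.05960696] 1.2 [ 1.17041983e+00  9.55841855e-02 -3.32009083e-01 -2.73624489e-04
 -1.14282559e+00  3.97265524e-01] 0.054649704564721326 [ 0.24593278  0.85078216 -0.2202068 ]
```

View pics/a.png

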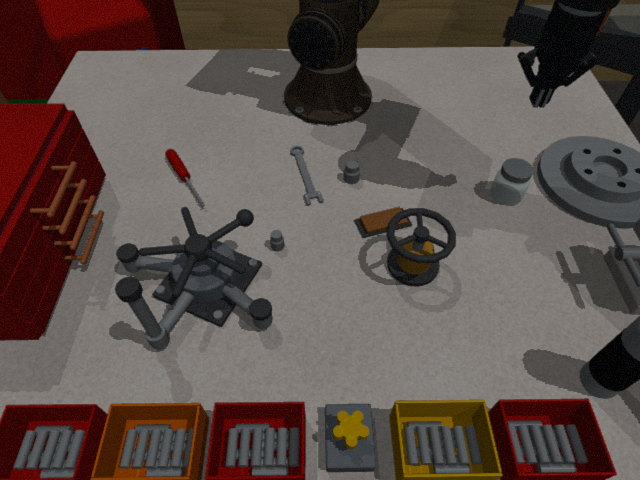

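The picture is unchanged, with the gripper now shut at about (540,95). The rows need the spin key, so I'm resending them.

Request:
drive_tool(targets=[{"linear":[0.012,0.045,0],"spin":0},{"linear":[0.024,0.09,0],"spin":0},{"linear":[0.036,0.134,0],"spin":0},{"linear":[0.048,0.179,0],"spin":0},{"linear":[0.06,0.224,0],"spin":0}])

```text
time_s: 1.7
tool_pos: [422.9, 146.0, 231.8]
tool_rot: [-0.0, 1.0, 0.0, 0.0]
ft_force: [1.9, 0.3, -0.3]
grip_width: -0.3
finger_force: 0.0
```

Request:
drive_tool(targets=[{"linear":[0.012,0.045,0],"spin":0},{"linear":[0.024,0.09,0],"spin":0},{"linear":[0.036,0.134,0],"spin":0},{"linear":[0.048,0.179,0],"spin":0},{"linear":[0.06,0.224,0],"spin":0}])

```text
time_s: 2.2
tool_pos: [483.1, -78.4, 231.8]
tool_rot: [-0.0, 1.0, 0.0, 0.001]
ft_force: [1.2, 0.8, -0.0]
grip_width: -0.0
finger_force: 0.0
```

Request:
drive_tool(targets=[{"linear":[0.012,0.045,0],"spin":0},{"linear":[0.024,0.09,0],"spin":0},{"linear":[0.036,0.134,0],"spin":0},{"linear":[0.048,0.179,0],"spin":0},{"linear":[0.058,0.222,0],"spin":0}])

```text
time_s: 2.7
tool_pos: [541.2, -300.7, 231.3]
tool_rot: [0.0, 1.0, -0.0, 0.0]
ft_force: [1.8, 0.4, 0.3]
grip_width: 0.3
finger_force: 0.0
```

Request:
drive_tool(targets=[{"linear":[0,0,0],"spin":0},{"linear":[0,0,0],"spin":0},{"linear":[0,0,0],"spin":0}])

```text
time_s: 3.0
tool_pos: [540.6, -298.1, 231.3]
tool_rot: [-0.0, 1.0, -0.0, -0.0]
ft_force: [-0.7, -1.1, 0.5]
grip_width: -0.3
finger_force: 0.0
```

```bash
python3 - <<'E'
from h import *
s=viewer.snapshot("wrist");cv2.imwrite("pics/b.png",s["image"])
o=monitor.observe();print(o["tool_rot"].round(3),o["tool_pos"],o["time_s"],o["qpos"],o["grip_width"],o["ft_force"])
v=(581.3,-237.3);print(proj(s,(*v,121)))
E
```

```text
[-0.  1.  0.  0.] [ 540.65512881 -297.72148578  231.50047005] 3.05 [-1.87431216e-01  2.64326822e-01 -1.22017254e-01 -1.04492950e-04
 -1.18427335e+00  1.75894437e+00] 0.324828040689114 [ 0.33424542  0.33607356 -0.48208448]
[234.05858383 189.84484078]
```

View pics/b.png

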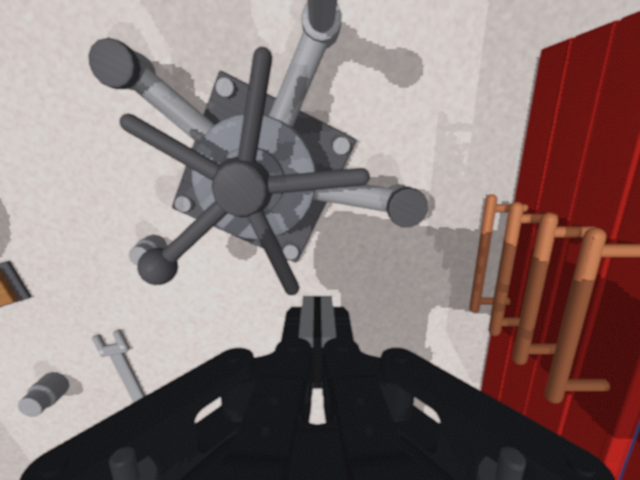

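Request:
drive_tool(targets=[{"linear":[0,0,0.03],"spin":0},{"linear":[0,0,0.06],"spin":0},{"linear":[0,0,0.09],"spin":0},{"linear":[0,0,0.12],"spin":0},{"linear":[0,0,0.15],"spin":0}])

```text
time_s: 3.55
tool_pos: [541.1, -297.2, 81.2]
tool_rot: [0.0, 1.0, 0.001, 0.001]
ft_force: [0.4, -0.1, -0.4]
grip_width: 0.3
finger_force: 0.0
```

Request:
drive_tool(targets=[{"linear":[0,0,0],"spin":0},{"linear":[0,0,0],"spin":0}])

```text
time_s: 3.75
tool_pos: [541.1, -297.9, 82.2]
tool_rot: [0.0, 1.0, 0.001, -0.0]
ft_force: [0.9, 0.3, 0.1]
grip_width: -0.2
finger_force: 0.0
```

```bash
python3 - <<'E'
from h import *
o=monitor.observe();print(o["tool_pos"],o["time_s"],o["ft_force"])
h=np.array([582.5,-239.5])
for a in range(236,115,-8):
    t=np.radians(a);p=h+75*np.array([np.cos(t),np.sin(t)]);print(a,(p-[541.2,-300.7])[0].round(1),-(p-[541.2,-300.7])[1].round(1))
E
```

```text
[ 541.07170262 -297.89067723   82.17344908] 3.75 [0.90995666 0.28795834 0.09981634]
236 -0.6 1.0
228 -8.9 -5.5
220 -16.2 -13.0
212 -22.3 -21.5
204 -27.2 -30.7
196 -30.8 -40.5
188 -33.0 -50.8
180 -33.7 -61.2
172 -33.0 -71.6
164 -30.8 -81.9
156 -27.2 -91.7
148 -22.3 -100.9
140 -16.2 -109.4
132 -8.9 -116.9
124 -0.6 -123.4
116 8.4 -128.6
```

Request:
drive_tool(targets=[{"linear":[-0.009,-0.003,0],"spin":0},{"linear":[-0.016,-0.01,0],"spin":0},{"linear":[-0.022,-0.019,0],"spin":0},{"linear":[-0.027,-0.028,0],"spin":0},{"linear":[-0.031,-0.038,0],"spin":0}])

```text
time_s: 4.25
tool_pos: [510.6, -260.5, 82.9]
tool_rot: [0.001, 1.0, 0.0, 0.002]
ft_force: [3.1, -3.9, 0.5]
grip_width: 0.1
finger_force: 2.2
```

Request:
drive_tool(targets=[{"linear":[-0.002,-0.01,0],"spin":0},{"linear":[-0.003,-0.021,0],"spin":0},{"linear":[-0.002,-0.031,0],"spin":0},{"linear":[0.0,-0.041,0],"spin":0},{"linear":[0.004,-0.051,0],"spin":0}])

```text
time_s: 4.75
tool_pos: [512.8, -209.3, 82.0]
tool_rot: [0.0, 1.0, -0.0, -0.0]
ft_force: [-0.3, -4.6, -0.1]
grip_width: -0.3
finger_force: 2.1
```

Request:
drive_tool(targets=[{"linear":[0.003,-0.005,0],"spin":0},{"linear":[0.005,-0.009,0],"spin":0},{"linear":[0.008,-0.014,0],"spin":0},{"linear":[0.008,-0.014,0],"spin":0}])

```text
time_s: 5.15
tool_pos: [521.7, -195.0, 81.3]
tool_rot: [-0.0, 1.0, -0.0, -0.0]
ft_force: [-1.2, -1.1, -0.0]
grip_width: -0.1
finger_force: 0.6
```

```bash
python3 - <<'E'
from h import *
o=monitor.observe();print(o["tool_pos"],o["time_s"],o["ft_force"])
a=viewer.snapshot("scene")["image"][180:360,80:300];b=viewer.snapshot("side")["image"][120:300,280:500]
cv2.imwrite("pics/c.png",cv2.resize(np.vstack([a,b]),None,fx=1.66,fy=1.66))
E
```

```text
[ 521.70652836 -195.04156644   81.26820463] 5.15 [-1.2347749  -1.10648252 -0.03077512]
```

View pics/c.png

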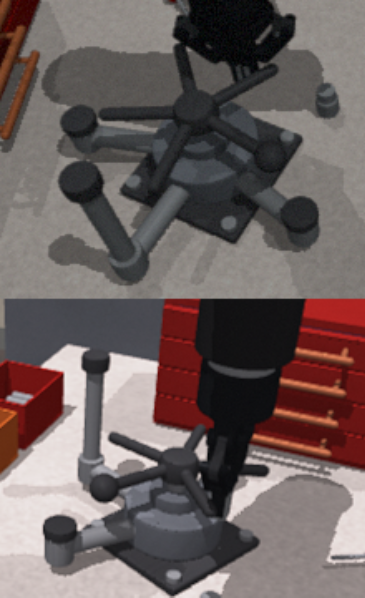

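Request:
drive_tool(targets=[{"linear":[-0.005,0.007,0],"spin":0},{"linear":[-0.005,0.007,-0.03],"spin":0},{"linear":[-0.005,0.007,-0.06],"spin":0},{"linear":[-0.005,0.007,-0.08],"spin":0},{"linear":[0.0,0.04,-0.08],"spin":0}])

```text
time_s: 5.75
tool_pos: [523.3, -234.7, 165.1]
tool_rot: [0.0, 1.0, 0.001, 0.003]
ft_force: [1.8, -0.6, -0.1]
grip_width: 0.0
finger_force: 0.0
```

Request:
drive_tool(targets=[{"linear":[0.01,0.03,0],"spin":0},{"linear":[0.019,0.063,0],"spin":0},{"linear":[0.019,0.063,0],"spin":0}])

```text
time_s: 6.05
tool_pos: [541.0, -302.0, 160.7]
tool_rot: [0.0, 1.0, -0.001, 0.0]
ft_force: [-0.1, 0.8, -0.5]
grip_width: 0.4
finger_force: 0.0
```

```bash
python3 - <<'E'
from h import *
s=viewer.snapshot("scene");cv2.imwrite("pics/d.png",cv2.resize(s["image"][180:360,80:300],None,fx=3,fy=3))
o=monitor.observe();print(o["tool_pos"],o["time_s"],o["ft_force"])
b=ray(s,(80+269/1.66,180+155/1.66),105);print(b,np.degrees(np.arctan2(b[1]+237.5,b[0]-581.5)))
E
```

```text
[ 540.31135303 -300.51159585  160.53623591] 6.1 [ 0.22804661  0.09627851 -0.62798617]
[ 638.8475922  -157.75157929  105.        ] 54.2798499816184
```

View pics/d.png

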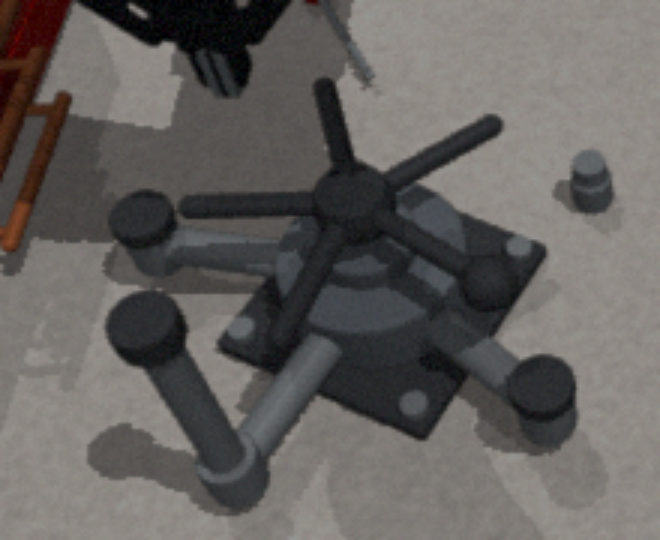

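Request:
drive_tool(targets=[{"linear":[0,0,0.027],"spin":0},{"linear":[0,0,0.054],"spin":0},{"linear":[0,0,0.08],"spin":0},{"linear":[0,0,0.08],"spin":0}])

```text
time_s: 6.5
tool_pos: [537.8, -297.4, 77.8]
tool_rot: [-0.001, 1.0, -0.0, -0.003]
ft_force: [-1.7, -0.3, 0.2]
grip_width: -0.1
finger_force: 0.0
```

Request:
drive_tool(targets=[{"linear":[-0.008,-0.005,0],"spin":0},{"linear":[-0.015,-0.012,0],"spin":0},{"linear":[-0.021,-0.021,0],"spin":0},{"linear":[-0.026,-0.03,0],"spin":0},{"linear":[-0.03,-0.04,0],"spin":0}])

```text
time_s: 7.0
tool_pos: [511.9, -258.4, 83.2]
tool_rot: [0.001, 1.0, 0.0, 0.002]
ft_force: [3.1, -5.0, -0.0]
grip_width: -0.2
finger_force: 2.4
```

Request:
drive_tool(targets=[{"linear":[-0.002,-0.01,0],"spin":0},{"linear":[-0.003,-0.021,0],"spin":0},{"linear":[-0.002,-0.031,0],"spin":0},{"linear":[0.0,-0.041,0],"spin":0},{"linear":[0.004,-0.051,0],"spin":0}])

```text
time_s: 7.5
tool_pos: [514.1, -207.2, 82.3]
tool_rot: [0.0, 1.0, -0.0, 0.0]
ft_force: [-0.1, -5.4, 0.0]
grip_width: -0.1
finger_force: 2.1
```

Request:
drive_tool(targets=[{"linear":[0.003,-0.005,0],"spin":0},{"linear":[0.005,-0.009,0],"spin":0},{"linear":[0.008,-0.014,0],"spin":0},{"linear":[0.01,-0.017,0],"spin":0},{"linear":[0.01,-0.017,0],"spin":0}])

```text
time_s: 8.0
tool_pos: [524.8, -190.2, 81.2]
tool_rot: [-0.0, 1.0, -0.0, -0.0]
ft_force: [-0.7, -1.4, -0.2]
grip_width: -0.1
finger_force: 0.7
```

```bash
python3 - <<'E'
from h import *
o=monitor.observe();print(o["tool_pos"],o["time_s"],o["ft_force"])
a=viewer.snapshot("scene");b=viewer.snapshot("side")
A=cv2.resize(a["image"][200:360,90:290],None,fx=3.7,fy=3.7,interpolation=2);B=cv2.resize(b["image"][140:300,290:490],None,fx=3.7,fy=3.7,interpolation=2)
cv2.imwrite("pics/e.png",A);cv2.imwrite("pics/e2.png",B)
E
```

```text
[ 524.77163592 -190.17385243   81.2051925 ] 8.0 [-0.73167042 -1.37815853 -0.20778364]
```

View pics/e.png

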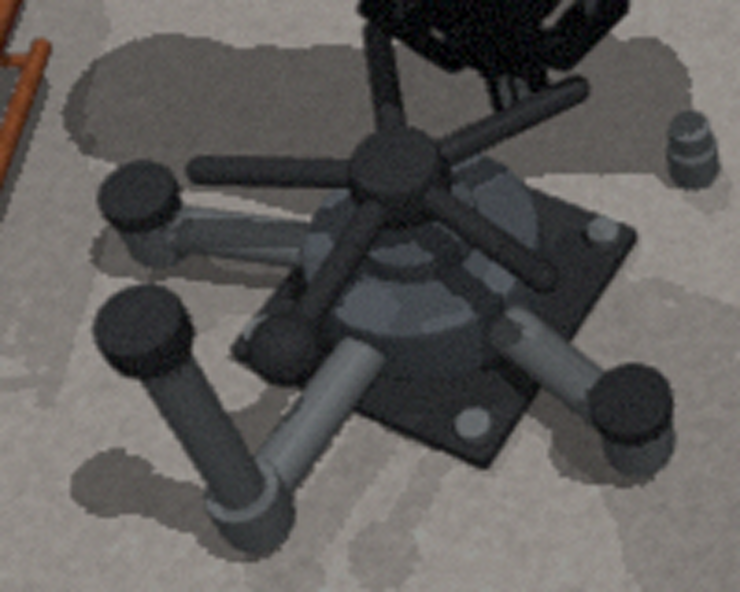

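Request:
drive_tool(targets=[{"linear":[-0.005,0.007,0],"spin":0},{"linear":[-0.005,0.007,-0.03],"spin":0},{"linear":[-0.005,0.007,-0.07],"spin":0},{"linear":[-0.005,0.007,-0.11],"spin":0},{"linear":[-0.005,0.007,-0.15],"spin":0}])

```text
time_s: 8.6
tool_pos: [519.2, -197.9, 232.8]
tool_rot: [-0.0, 1.0, -0.0, 0.0]
ft_force: [1.5, 0.6, -0.6]
grip_width: 0.1
finger_force: 0.0
```

Request:
drive_tool(targets=[{"linear":[0.017,0.017,-0.02],"spin":0},{"linear":[0.035,0.035,-0.04],"spin":0},{"linear":[0.052,0.052,-0.06],"spin":0},{"linear":[0.07,0.068,-0.07],"spin":0},{"linear":[0.07,0.068,-0.07],"spin":0}])

```text
time_s: 9.1
tool_pos: [591.4, -267.7, 301.9]
tool_rot: [0.0, 1.0, -0.001, 0.001]
ft_force: [-0.5, 0.6, -0.5]
grip_width: -0.1
finger_force: 0.0
```

Request:
drive_tool(targets=[{"linear":[0,0,0],"spin":0},{"linear":[0,0,0],"spin":0},{"linear":[0,0,0],"spin":0}])

```text
time_s: 9.4
tool_pos: [589.0, -265.2, 301.0]
tool_rot: [-0.0, 1.0, 0.0, -0.0]
ft_force: [0.3, -0.6, -0.2]
grip_width: 0.1
finger_force: 0.0
```

```bash
python3 - <<'E'
from h import *
s=viewer.snapshot("wrist");cv2.imwrite("pics/f.png",s["image"])
np.savez("w.npz",**s)
print(s["world_from_camera"],monitor.observe()["time_s"])
E
```

```text
[[ 6.22534550e-04 -9.51685976e-01 -3.07072329e-01  6.67556449e+02]
 [-9.99999632e-01 -4.10994741e-04 -7.53556630e-04 -2.65381395e+02]
 [ 5.90944165e-04  3.07072685e-01 -9.51685882e-01  4.43607461e+02]
 [ 0.00000000e+00  0.00000000e+00  0.00000000e+00  1.00000000e+00]] 9.45
```

View pics/f.png

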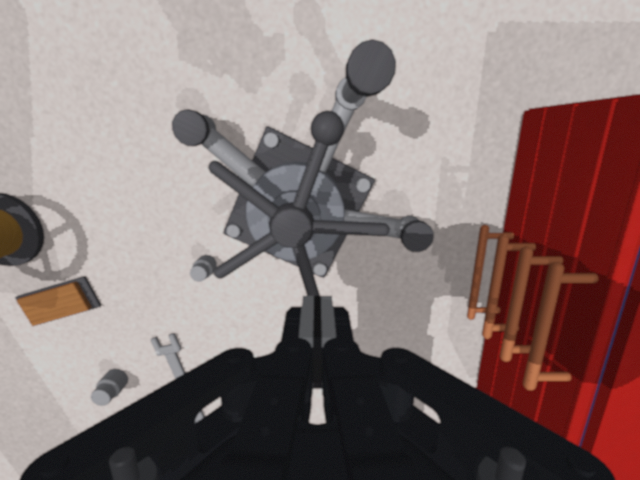

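The wrist view shows the hub top at (291,225), the ball at (327,128) and the cap top at (371,67). The ball is close to the standpipe, so I'll measure the rest.

```bash
python3 - <<'E'
from h import *
from scipy.optimize import least_squares
w=dict(np.load("w.npz"));sc=viewer.snapshot("scene");sd=viewer.snapshot("side")
S=dict(wrist=w,scene=sc)
P=dict(wrist=dict(hub=(291,225),ball=(327,128),cap=(371,67)),scene=dict(hub=(197.3,243),ball=(166.5,294.3),cap=(128.8,287)))
for c in P:
    h,b,p=[ray(S[c],P[c][k],z) for k,z in(("hub",121),("ball",105),("cap",190))]
    d=p-h;e=b-h
    print(c,h.round(),b.round(),p.round(),np.hypot(*d[:2]),np.hypot(*e[:2]),np.degrees([np.arctan2(d[1],d[0]),np.arctan2(e[1],e[0])]))
def f(v,cs):
    x,y,a,b=v;W=dict(hub=(x,y,121),ball=(x+100*np.cos(b),y+100*np.sin(b),105),cap=(x+145*np.cos(a),y+145*np.sin(a),190))
    return np.concatenate([proj(S[c],W[k])-P[c][k] for c in cs for k in W])
for cs in(["wrist"],["scene"],["wrist","scene"]):
    r=least_squares(f,[582,-238,-.4,-.3],args=(cs,));v=r.x
    print(cs,v[:2],np.degrees(v[2:]),"sel",np.degrees(v[2]-v[3]),r.fun.round(1))
# blobs: dark ball/cap centroids in wrist
g=cv2.cvtColor(w["image"],cv2.COLOR_BGR2GRAY)
for n,(u,v_),R in(("cap",(371,67),34),("ball",(327,128),18),("hub",(291,225),24)):
    pt=g[v_-R:v_+R,u-R:u+R]
    print(n,cv2.HoughCircles(cv2.resize(cv2.GaussianBlur(pt,(3,3),0),None,fx=4,fy=4),cv2.HOUGH_GRADIENT_ALT,1,100,param1=100,param2=.5,minRadius=40,maxRadius=120),R)
A=cv2.resize(w["image"][20:270,250:430],None,fx=2.4,fy=2.4,interpolation=2);cv2.imwrite("pics/g.png",A)
E
```

```text
wrist [ 585. -240.  121.] [ 675. -275.  105.] [ 711. -302.  190.] 140.15595353681204 95.91321756445772 [-25.85765048 -21.13314359]
scene [ 587. -236.  121.] [ 677. -275.  105.] [ 717. -297.  190.] 143.4389498473241 98.21983795407557 [-25.44610964 -23.34493633]
['wrist'] [ 581.8738197  -238.86595283] [-25.85852741 -21.27522077] sel -4.583306642419284 [-1.5  3.4  0.2 -0.4  0.9 -1.7]
['scene'] [ 585.7584405  -235.50491339] [-25.25218976 -23.06698666] sel -2.18520310112132 [ 0.2 -0.6 -0.1  0.3 -0.1  0.2]
['wrist', 'scene'] [ 582.4377879 -238.1387702] [-25.89220658 -21.67461388] sel -4.2175926948692855 [-2.3  2.8  0.1 -0.7 -0.  -2.5 -1.  -2.1 -0.1 -1.  -2.3 -2.2]
cap None 34
ball None 18
hub None 24
```

View pics/g.png

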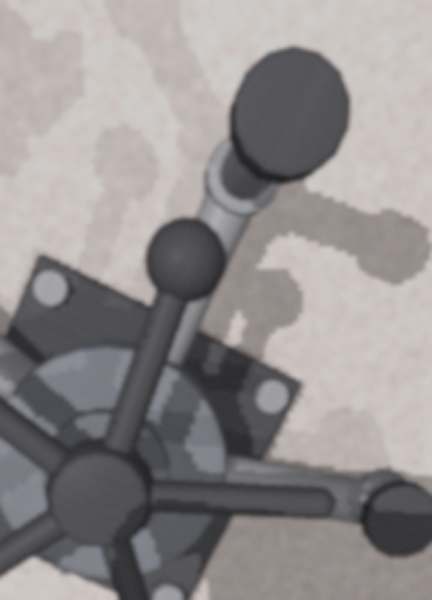

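The zoomed wrist crop shows the ball at (185,258), the cap at (292,112), the hub at (97,490), and the side spoke running from (155,495) to (325,501). I'll get the hub from where the two spokes cross.

```bash
python3 - <<'E'
from h import *
w=dict(np.load("w.npz"))
R=lambda u,v,z:ray(w,(250+u/2.4,20+v/2.4),z)[:2]
az=lambda d:np.degrees(np.arctan2(d[1],d[0]))
b,b2,r,r2=R(185,258,105),R(121,438,105),R(325,501.5,107),R(158,495.5,107)
print("ball spoke az",az(b-b2),"right spoke",az(r-r2),"+72",az(r-r2)+72)
A=np.array([b-b2,-(r-r2)]).T;t=np.linalg.solve(A,r-b);h=b+t[0]*(b-b2)
c=R(292,112,190);print("hub",h,np.linalg.norm(b-h),"cap",c,np.linalg.norm(c-h),az(c-h),"ball",az(b-h))
for dh in((584,-238),(582,-239),(586,-239.)):
  print(dh,az(c-dh),az(b-dh),az(c-dh)-az(b-dh),np.linalg.norm(c-dh),np.linalg.norm(b-dh))
E
```

```text
ball spoke az -20.12835157717351 right spoke -92.09542534203344 +72 -20.095425342033437
hub [ 581.03208144 -240.57878885] 100.2366381639615 cap [ 711.56537606 -301.98043392] 144.25360661785726 -25.19185598966737 ball -20.128351577173515
(584, -238) -26.636060904179722 -22.1333573001201 -4.502703604059622 142.7109704784881 98.39765355323848
(582, -239) -25.923923214440283 -21.16975365396424 -4.754169560476043 144.06152064767636 99.88763493685535
(586, -239.0) -26.63719123088881 -22.030416069811974 -4.606775161076836 140.47490424562093 96.16842627342119
```

Request:
drive_tool(targets=[{"linear":[-0.023,-0.023,0.02],"spin":0},{"linear":[-0.046,-0.046,0.045],"spin":0},{"linear":[-0.07,-0.068,0.07],"spin":0},{"linear":[-0.07,-0.068,0.07],"spin":0},{"linear":[-0.07,-0.068,0.07],"spin":0}])

```text
time_s: 10.05
tool_pos: [519.4, -197.2, 231.7]
tool_rot: [0.0, 1.0, 0.001, 0.0]
ft_force: [1.0, 0.1, 0.8]
grip_width: 0.3
finger_force: 0.0
```

Request:
drive_tool(targets=[{"linear":[0,0,0.04],"spin":0},{"linear":[0,0,0.08],"spin":0},{"linear":[0,0,0.12],"spin":0},{"linear":[0,0,0.15],"spin":0},{"linear":[0,0,0.15],"spin":0}])

```text
time_s: 10.55
tool_pos: [518.3, -197.8, 78.1]
tool_rot: [-0.0, 1.0, -0.001, -0.003]
ft_force: [-0.2, -0.1, 0.2]
grip_width: -0.2
finger_force: 0.0
```

Request:
drive_tool(targets=[{"linear":[0.0025,-0.0035,0],"spin":0},{"linear":[0.005,-0.007,0],"spin":0},{"linear":[0.005,-0.007,0],"spin":0}])

```text
time_s: 10.85
tool_pos: [526.4, -190.5, 83.3]
tool_rot: [0.0, 1.0, 0.0, 0.002]
ft_force: [-0.5, 0.4, 0.1]
grip_width: 0.3
finger_force: 0.2
```

Request:
drive_tool(targets=[{"linear":[0.0015,-0.0015,0],"spin":0},{"linear":[0.003,-0.003,0],"spin":0},{"linear":[0.0045,-0.0048,0],"spin":0},{"linear":[0.0045,-0.0048,0],"spin":0},{"linear":[0.0045,-0.0048,0],"spin":0}])

```text
time_s: 11.35
tool_pos: [529.3, -185.6, 81.3]
tool_rot: [-0.0, 1.0, -0.0, 0.0]
ft_force: [-1.2, -0.5, 0.7]
grip_width: 0.2
finger_force: 0.8
```

Request:
drive_tool(targets=[{"linear":[-0.004,0.006,0],"spin":0},{"linear":[-0.008,0.01,-0.02],"spin":0},{"linear":[-0.01,0.012,-0.06],"spin":0},{"linear":[-0.01,0.012,-0.1],"spin":0},{"linear":[-0.01,0.012,-0.15],"spin":0}])

```text
time_s: 11.85
tool_pos: [518.1, -197.8, 231.6]
tool_rot: [-0.0, 1.0, -0.0, -0.001]
ft_force: [1.2, 0.0, 0.2]
grip_width: -0.2
finger_force: 0.0
```

Request:
drive_tool(targets=[{"linear":[0.017,0.017,-0.02],"spin":0},{"linear":[0.035,0.035,-0.04],"spin":0},{"linear":[0.052,0.052,-0.06],"spin":0},{"linear":[0.07,0.068,-0.07],"spin":0},{"linear":[0.07,0.068,-0.07],"spin":0}])

```text
time_s: 12.35
tool_pos: [591.2, -267.7, 301.9]
tool_rot: [0.0, 1.0, -0.001, 0.001]
ft_force: [0.1, 0.0, -0.9]
grip_width: -0.4
finger_force: 0.0
```

Request:
drive_tool(targets=[{"linear":[0,0,0],"spin":0},{"linear":[0,0,0],"spin":0},{"linear":[0,0,0],"spin":0}])

```text
time_s: 12.65
tool_pos: [588.6, -265.4, 301.0]
tool_rot: [-0.0, 1.0, 0.0, -0.0]
ft_force: [-0.1, -0.0, 0.1]
grip_width: -0.2
finger_force: 0.0
```

```bash
python3 - <<'E'
from h import *
from scipy.optimize import minimize_scalar
s=viewer.snapshot("wrist");w0=dict(np.load("w.npz"));np.savez("w1.npz",**s)
h=np.array([581.0,-240.5])
# rectify both to plane z=105 around hub, 2 px/mm; find ball azimuth by dark spoke template
def ang(w):
    g=cv2.GaussianBlur(cv2.cvtColor(w["image"],cv2.COLOR_BGR2GRAY),(3,3),0)
    def val(a):
        t=0
        for R in np.arange(84,116,2.):
            for k in np.arange(-14,15,2.):
                x=R-100
                if x*x+k*k>225: continue
                c,q=np.cos(a),np.sin(a);u,v=proj(w,(h[0]+R*c-k*q,h[1]+R*q+k*c,105))
                t+=cv2.getRectSubPix(g,(1,1),(float(u),float(v)))[0,0]
        return t
    A=np.radians(np.arange(-35,-12,.5));V=np.array([val(a) for a in A]);i=V.argmin()
    lo=V<V.min()+.1*(np.median(V)-V.min())
    return np.degrees(A[i]),np.degrees((A[lo]).mean())
print(ang(w0),ang(s),monitor.observe()["time_s"],monitor.observe()["tool_pos"])
E
```

```text
(np.float64(-14.500000000000002), np.float64(-18.5)) (np.float64(-32.0), np.float64(-29.000000000000004)) 12.7 [ 588.71371625 -265.35544255  301.23149899]<stdin>:15: RuntimeWarning: overflow encountered in scalar add
```

```bash
python3 - <<'E'
from h import *
h=np.array([581.0,-240.5])
def rect(w,z):  # polar rectify: rows azimuth -45..0 step .25, cols R 30..115
    g=cv2.GaussianBlur(cv2.cvtColor(w["image"],cv2.COLOR_BGR2GRAY),(3,3),0).astype(np.float32)
    A=np.radians(np.arange(-45,0,.1));Rr=np.arange(50,116,1.)
    M=np.array([[proj(w,(h[0]+R*np.cos(a),h[1]+R*np.sin(a),z)) for R in Rr] for a in A],np.float32)
    return np.degrees(A),Rr,cv2.remap(g,M[...,0],M[...,1],cv2.INTER_LINEAR)
for f in("w.npz","w1.npz"):
    w=dict(np.load(f));A,R,I=rect(w,105)
    # ball: dark pixels per R col; centroid of connected dark run
    o=[]
    for r in range(92,114,3):
        c=I[:,r-50];d=c<95;i=c.argmin()
        n,l=cv2.connectedComponents(d.astype(np.uint8).reshape(-1,1));l=l.ravel()
        k=max(range(1,n),key=lambda q:(l==q).sum()) if n>1 else 0
        e=A[l==k];o.append((r,round(e.mean(),1),round(np.ptp(e),1)))
    print(f,o)
s=viewer.snapshot("wrist")
for r in cut_out("selector","wrist")[:1]:print(r["confidence"],r["extent"])
s=dict(np.load("w1.npz"));g=cv2.cvtColor(s["image"],cv2.COLOR_BGR2GRAY)
a=dict(np.load("w.npz"));g0=cv2.cvtColor(a["image"],cv2.COLOR_BGR2GRAY)
T=g0[128-14:128+14,327-14:327+14]
m=cv2.matchTemplate(g[90:170,290:370],T,cv2.TM_CCOEFF_NORMED);_,v,_,p=cv2.minMaxLoc(m)
uv=np.array([290+p[0]+14+.1,90+p[1]+14-.5]);b=ray(s,uv,105)
print("tmpl",v,uv,b,np.degrees(np.arctan2(b[1]-h[1],b[0]-h[0])),np.hypot(*(b[:2]-h)))
C=g0[67-32:67+32,371-32:371+32]
m=cv2.matchTemplate(g[20:120,320:420],C,cv2.TM_CCOEFF_NORMED);_,v,_,p=cv2.minMaxLoc(m)
uv=np.array([320+p[0]+32+.7,20+p[1]+32-.3]);c=ray(s,uv,190);print("cap",v,uv,c,np.degrees(np.arctan2(c[1]-h[1],c[0]-h[0])),np.hypot(*(c[:2]-h)))
E
```

```text
w.npz [(92, np.float64(-20.7), np.float64(16.3)), (95, np.float64(-20.5), np.float64(17.2)), (98, np.float64(-20.4), np.float64(17.3)), (101, np.float64(-20.5), np.float64(17.2)), (104, np.float64(-20.6), np.float64(16.5)), (107, np.float64(-20.8), np.float64(15.4)), (110, np.float64(-20.6), np.float64(12.2)), (113, np.float64(-20.3), np.float64(7.5))]
w1.npz [(92, np.float64(-24.8), np.float64(15.7)), (95, np.float64(-24.8), np.float64(16.9)), (98, np.float64(-24.8), np.float64(17.4)), (101, np.float64(-24.8), np.float64(17.2)), (104, np.float64(-24.8), np.float64(16.3)), (107, np.float64(-24.9), np.float64(14.6)), (110, np.float64(-24.9), np.float64(12.0)), (113, np.float64(-24.7), np.float64(8.3))]
0.62 [207.7, 114.0, 179.0, 183.1]
tmpl 0.913322925567627 [334.1 130.5] [ 672.06841714 -281.80237114  105.        ] -24.395776025294072 99.99671225550146
cap 0.9982472062110901 [371.7  65.7] [ 711.71804086 -302.08914426  190.        ] -25.227949527698158 144.50061901456706
```

```bash
python3 -c "
from workcell import job;print(job.job_done())"
```

```text
the job is handed in; nothing more can be done
None
```

I turned the selector wheel about 156° clockwise, so its ball-ended spoke now points at the standpipe to within about 0.5° by the wrist camera (one earlier scene-camera estimate disagreed by about 2°). The ring handwheel was not touched, the gripper is clear, and the job was handed in at about 13 s.

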